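# Sweep the bar offcuts into the scrap tray

### The job

Clear the three rectangular steel offcuts from the cutting plate: with the fingers closed, sweep each one across the plate and over its edge into the empty scrap tray, not the tray of round bars. Only push the offcuts, never lift them. Leave the upright punch, the steel ring and everything else on the bench standing where it is.

Things in the scene. Friction and masses are not known exactly. Their poses are not given: they have to be found in the camera images.
- plate: dark steel cutting plate, fixed, 265 mm (its x) by 240 mm (its y), flat top 45 mm above the bench, a strip 4 mm wide and 10 mm high along each x edge, turned up to 10 degrees. Origin at the centre of its underside, z up. A tray stands along each y edge, 3 mm away. Offcuts lie in three rows 95 mm apart along its x; punch and ring are between the rows, so each offcut has a free lane along y.
- scrap_tray: empty open grey metal tray, fixed, parallel to the plate, 265 mm (x) by 120 mm (y) by 35 mm high, walls 4 mm; its rim is 10 mm below the plate's top, so what is pushed over the plate's edge drops in. Its centre is 183 mm from the plate's, on the plate's +y or -y side (varies). Origin at the centre of its underside.
- stock_tray: the same tray filled with round steel bars up to 35 mm above the bench, fixed, on the other side of the plate, centre 183 mm from the plate's centre. Nothing is to go in it. Origin at the centre of its underside.
- offcut_a_mid (a point): centre of a loose plain rectangular steel bar offcut, 30 mm (its x) by 40 mm (its y) by 18 mm thick (z), 110 to 250 g, lying flat on the plate, turned up to 26 degrees from square to the plate; this point is half-way up, 9 mm above its underside. To be swept into the scrap tray.
- offcut_b_mid (a point): centre of a loose plain rectangular steel bar offcut, 34 mm (its x) by 34 mm (its y) by 16 mm thick (z), 110 to 250 g, lying flat on the plate, turned up to 26 degrees from square to the plate; this point is half-way up, 8 mm above its underside. To be swept into the scrap tray.
- offcut_c_mid (a point): centre of a loose plain rectangular steel bar offcut, 28 mm (its x) by 42 mm (its y) by 20 mm thick (z), 110 to 250 g, lying flat on the plate, turned up to 26 degrees from square to the plate; this point is half-way up, 10 mm above its underside. To be swept into the scrap tray.
- offcut_a: the same offcut as offcut_a_mid; origin at the centre of its underside
- offcut_b: the same offcut as offcut_b_mid; origin at the centre of its underside
- offcut_c: the same offcut as offcut_c_mid; origin at the centre of its underside
- punch: bystander: a short round steel punch standing upright on the plate among the offcuts, 22 mm diameter, 38 mm high, loose; origin at the centre of its underside, z up
- collar: bystander: a loose steel ring lying flat on the plate among the offcuts, 24 mm outside, 12 mm hole, 16 mm high; origin at the centre of its underside
- jar: bystander: amber glass jar, 70 mm diameter, 85 mm high, on the bench beyond the plate; origin at the centre of its underside
- fork_stand: bystander: small wooden foot 60 mm square with a steel fork 78 mm high, on the bench beyond the plate; origin at the centre of its underside
- hammer: bystander: hand hammer lying on the bench to the right; origin near the middle of its length, its underside
- brush: bystander: hand brush lying on the bench to the left; origin near the middle of its length, its underside
- mug: bystander: blue mug, 80 mm diameter, 90 mm high, on the bench to the right, near the robot; origin at the centre of its underside

How it is judged (in metres and radians):
At the end, for the whole second after the job is handed in: the centres of all three offcuts are inside the scrap tray's walls and below its rim, at rest (under 0.03 m/s); punch and ring are within 20 mm of where they started and the punch is upright (within 0.2 rad) (x of offcut_a_mid in the frame of scrap_tray between -0.1285 and 0.1285 m and y of offcut_a_mid in the frame of scrap_tray between -0.056 and 0.056 m and z of each of offcut_a_mid, offcut_b_mid, offcut_c_mid in the frame of scrap_tray below 0.034 m and linear speed of each of offcut_a, offcut_b, offcut_c below 0.03 m/s and x of offcut_b_mid in the frame of scrap_tray between -0.1285 and 0.1285 m and y of offcut_b_mid in the frame of scrap_tray between -0.056 and 0.056 m and x of offcut_c_mid in the frame of scrap_tray between -0.1285 and 0.1285 m and y of offcut_c_mid in the frame of scrap_tray between -0.056 and 0.056 m and distance of each of punch, collar from where it was at the start of the episode below 0.02 m and angle between punch's own z axis and vertical below 0.2 rad); the robot touches nothing.
It fails at once if an offcut is lifted clear of the plate (its centre more than 35 mm above the plate's top) (height (world z) of any of offcut_a_mid, offcut_b_mid, offcut_c_mid above 0.08 m).
It fails at once if the punch or the collar is pushed more than 20 mm, or the punch is tipped (distance of any of punch, collar from where it was at the start of the episode above 0.02 m or angle between punch's own z axis and vertical above 0.35 rad).
It fails at once if something else on the bench is moved more than 30 mm (distance of any of jar, fork_stand, hammer, brush, mug from where it was at the start of the episode above 0.03 m).
It also fails if it takes over 58 s, if anything falls off the work surface, if the arm or the gripper's body presses on something with over 40 N, if the wrist force passes 120 N, or if a joint passes its speed limit or range.

### The arm

A 6-joint arm with a two-finger parallel gripper is mounted at the origin on the work surface. World frame = base frame: x ahead of the robot, y to its left, z up, the work surface at z = 0. Lengths are in m, angles in degrees, forces in N, time in s.
With the tool pointing down it reaches from about 0.35 to 0.875 m from the base axis. Payload 4.2 kg.
Tool frame: the origin (TCP) lies on the front face of the gripper's body, between the roots of the fingers; the fingertips stand 70 mm ahead of it and the grasp point (between the pads) lies 51 mm ahead of it (r.nose_length is the distance from the TCP to the fingertips, in m); z points along the fingers, y is the direction in which the jaws open and shut (so a half turn about z gives the same grasp; the last joint's range is limited). The gripper opens to 87 mm and grips with 3 to 60 N. Pads are 19 mm wide; open, the fingers measure 117 mm over their backs; the gripper's body (75 mm by 190 mm) begins 51 mm behind the grasp point.
Start: joints at [-49.412, 22.042, 0.453, 0, -68.411, -14.817], TCP at [0.272, -0.563, 0.292] pointing down, gripper open.
Joint ranges: [-179.83, 179.83], [-69.29, 118.12], [-61.27, 80.66], [-181.25, 117.63], [-171.15, -9.14], [-177.46, 177.46]. Speed limits (degrees/s): [159.86, 159.86, 180, 180, 180, 180].

### API

Orientations are given as a 3x3 rotation matrix whose columns are the frame's x, y, z axes.
In Python, from station import telemetry, capture, order, r gives the robot as it stands.
- The arm moves only by the tool drive_tool, never from a script. Its argument "series" is a list of rows, each a list of 4 numbers: the shift along the tool's x, y, z as a fraction of full scale, then the turn about the tool's z as a fraction of full scale. In form: [[dx, dy, dz, turn], ...]. A call has 1 to 10 rows; each row is the pose to reach, as a shift and turn from the pose commanded when the call began, along the tool's axes at that moment; what a row does not reach only later rows make up. Full scale, the value 1, is 0.12 m for a shift and 2 rad for a turn. A row lasts 1/8 s, in which the tool goes at most 62.5 mm and 10.7 degrees, less where a joint would pass 70% of its speed; a pose out of reach is approached as far as the arm can. A call with a number of a shift or a turn outside -1 to 1 is refused whole. A call with a gripper value outside its range is refused whole. "fingers" is the finger opening in mm, from 0 to 87, set as the call begins (left out, the last holds). The fingers move at their own pace and stop on an object; the grip force is fixed at half the most. Time passes only in rows, so rows that repeat a pose let the fingers close. It gives the time, the measured TCP pose, the force and the opening at its end, in the units of the state.
- telemetry.sense(): the state, without advancing time (a new reading comes with each control period).
- capture(name): name is "scene" or "top" or "wrist"; returns a dict with "color" (384x512x3 uint8, blue, green, red), "fx", "fy", "cx", "cy" (pixels), "eye" and "attitude" of the camera in the world; the wrist camera has in their place "mount" (4x4, takes a point from camera to tool coordinates, whose origin is the TCP and whose axes are the flange's). Camera axes: x right, y up, looking along -z (the intrinsics and any distortion apply to the point x, -y, -z); pixel columns grow to the right and rows downward; lengths in m; the calibration is good to about 2 mm. The wrist camera is an equidistant fisheye: a pixel r from the principal point sees the ray r / f radians off the axis. A picture is of the moment at which its call begins: read the wrist's pose just before it. There is no depth.
- order.finish_job(): hands the job in, once; it reports no verdict.
The state is a dict: "time_s": time; "joints": joint angles; "joint_velocities": joint speeds; "effort": joint torques, N m; "tcp_pos": TCP position; "ee_rot": TCP orientation; "wrist_force": force on the tool from outside, world axes, zero at the start; "moment": the same for the moment, N m; "gripper_width": opening from 0.0 (shut) to 1.0 (fully open).
Only numpy, scipy, OpenCV 4.12 (cv2) and the standard library are available. Lean on these libraries where they do the work, as an engineer would, in place of code of your own. Each camera call takes 0.05 s, during which the arm holds its last target. There are 200 camera calls.

## Working session

There is one attempt and no reset: what is moved stays moved. The work goes in short steps, Python scripts to look and compute and a tool call to move; the robot and the scene stay as the last step left them, time stands still between calls to the robot, and variables do not carry over. Pictures are saved under pics/ and viewed, about 8 in all and at most 12, crops included, and the job is handed in when it is done.

Besides the shell and the picture viewer there is one more tool, called after "Request:" by a JSON object that holds its "fn" and its "kwargs". drive_tool: Moves the arm, as the interface text tells. Shift numbers are shares of 0.12 m and turn numbers shares of 2 rad, none past 1 either way. Its arguments: {"type":"object","properties":{"series":{"type":"array","items":{"type":"array","items":{"type":"number","minimum":-1,"maximum":1}}},"fingers":{"type":"number"}},"required":["series"]}

```bash
mkdir -p pics; cat > h.py <<'E'
import numpy as np, cv2
from station import telemetry, capture, order, r
def ray(c,u,v):
    d=np.array([(u-c['cx'])/c['fx'],-(v-c['cy'])/c['fy'],-1.0]); return np.array(c['eye']),np.array(c['attitude'])@d
def onz(c,u,v,z):
    e,d=ray(c,u,v); return (e+d*(z-e[2])/d[2])
E
python3 - <<'E'
from h import *
for n in('top','scene'):
    c=capture(n); cv2.imwrite(f'pics/{n}0.png',c['color']); 
    print(n,{k:np.round(v,4).tolist() for k,v in c.items() if k!='color'})
t=cv2.imread('pics/top0.png'); cv2.imwrite('pics/top0b.png',cv2.resize(t,(800,600),interpolation=cv2.INTER_CUBIC))
s=telemetry.sense(); print(s['tcp_pos'],s['ee_rot'],r.nose_length,s['time_s'])
E
```

```text
top {'fx': 359.05, 'fy': 359.05, 'cx': 252.0382, 'cy': 180.5933, 'eye': [0.3178, -0.0145, 1.0697], 'attitude': [[0.0243, 0.9771, -0.2113], [-0.9997, 0.0251, 0.001], [0.0063, 0.2112, 0.9774]]}
scene {'fx': 362.5835, 'fy': 362.5835, 'cx': 255.5862, 'cy': 193.205, 'eye': [1.0381, -0.0239, 0.9117], 'attitude': [[0.0239, -0.8548, 0.5184], [0.9997, 0.016, -0.0197], [0.0086, 0.5187, 0.8549]]}
[ 0.27158193 -0.56247827  0.29129878] [[-9.00608865e-01 -4.34629514e-01 -9.26128599e-04]
 [-4.34630488e-01  9.00607293e-01  1.68592365e-03]
 [ 1.01325995e-04  1.92088151e-03 -9.99998150e-01]] 0.0697 0.1
```

View pics/top0b.png

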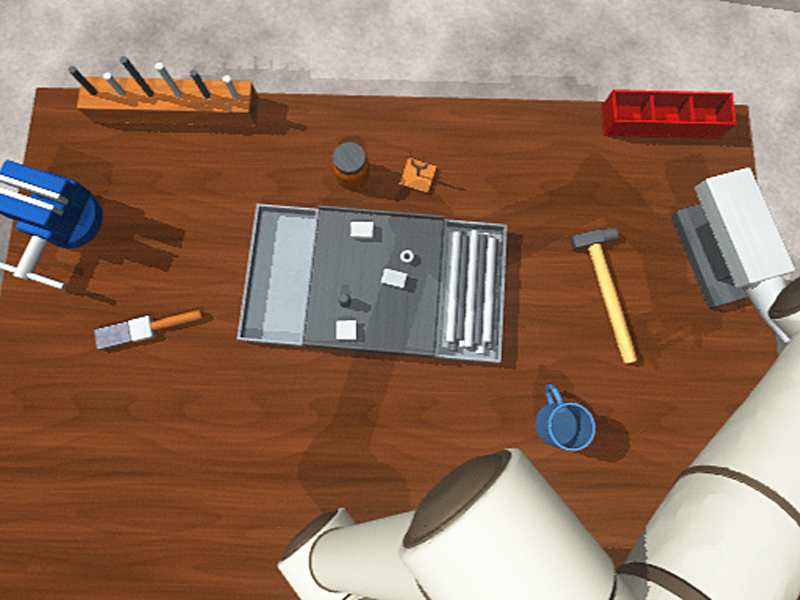

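View pics/scene0.png

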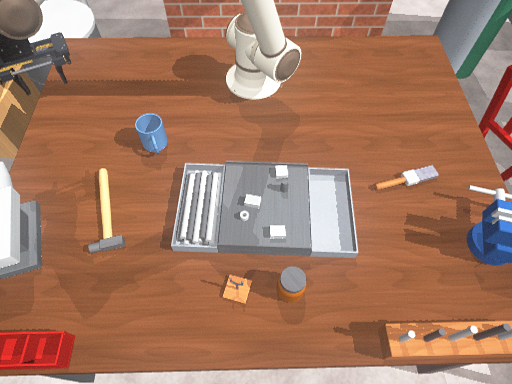

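The scrap tray is at the left (+y), at (285,275) in the enlarged top view; the bars are at right. Offcuts are at (362,229), (395,277) and (346,330), the ring at (407,256) and the punch at (346,298). Now I'll measure.

```bash
cat > m.py <<'E'
from h import *
import sys
def meas(tag):
    out={}
    for n in ('top','scene'):
        c=capture(n); im=c['color']; g=cv2.cvtColor(im,cv2.COLOR_BGR2GRAY)
        x0,x1,y0,y1=(200,286,130,232) if n=='top' else (220,312,160,256)
        for th in ((200,) if n=='top' else (200,)):
            m=np.zeros_like(g); m[y0:y1,x0:x1]=(g[y0:y1,x0:x1]>th)*255
            for k in cv2.findContours(m,cv2.RETR_EXTERNAL,cv2.CHAIN_APPROX_NONE)[0]:
                if cv2.contourArea(k)<12: continue
                p=np.array([onz(c,u,v,.063)[:2] for u,v in k[:,0]],np.float32)
                (cx,cy),(w,h),a=cv2.minAreaRect(p); M=cv2.moments(k)
                print(n,th,'px',np.round([M['m10']/M['m00'],M['m01']/M['m00']],1),'xy %.4f %.4f size %.1f %.1f ang %.1f'%(cx,cy,w*1e3,h*1e3,a), 'x %.3f..%.3f y %.3f..%.3f'%(p[:,0].min(),p[:,0].max(),p[:,1].min(),p[:,1].max()))
        crop=im[y0-6:y1+6,x0-45:x1+45]; cv2.imwrite(f'pics/{tag}_{n}.png',cv2.resize(crop,None,fx=4.5,fy=4.5,interpolation=cv2.INTER_CUBIC))
        print(n,'crop origin',x0-45,y0-6)
meas(sys.argv[1])
E
python3 m.py m0
python3 - <<'E'
from h import *
c=capture('top')
print('plate corners top',[np.round(onz(c,u*.64,v*.64,.05)[:2],4).tolist() for u,v in((317,208),(447,217),(436,356),(303,345))])
E
```

```text
top 200 px [221.1 210.6] xy 0.4471 0.0698 size 31.1 34.3 ang 1.4 x 0.431..0.463 y 0.052..0.087
top 200 px [251.6 177.4] xy 0.5449 -0.0139 size 41.1 25.7 ang 77.1 x 0.529..0.560 y -0.035..0.008
top 200 px [259.8 163.4] xy 0.5867 -0.0374 size 18.8 18.8 ang 45.4 x 0.576..0.597 y -0.046..-0.026
top 200 px [231.3 145.9] xy 0.6375 0.0485 size 24.5 40.8 ang 1.5 x 0.625..0.650 y 0.028..0.069
top crop origin 155 124
scene 200 px [277.3 230.2] xy 0.6396 0.0494 size 39.1 36.8 ang 88.9 x 0.621..0.658 y 0.030..0.069
scene 200 px [244.2 214.8] xy 0.5916 -0.0366 size 21.2 26.8 ang 89.3 x 0.578..0.605 y -0.047..-0.026
scene 200 px [252.5 199.5] xy 0.5435 -0.0130 size 42.8 31.1 ang 75.8 x 0.526..0.564 y -0.036..0.008
scene 200 px [310.1 191.1] xy 0.5519 0.1407 size 8.6 221.6 ang 84.1 x 0.442..0.663 y 0.134..0.156
scene 200 px [281.4 170.3] xy 0.4491 0.0702 size 34.1 38.1 ang 89.0 x 0.430..0.468 y 0.053..0.087
scene crop origin 175 154
plate corners top [[0.6796, 0.1348], [0.6681, -0.114], [0.4036, -0.0952], [0.4175, 0.1462]]
```

View pics/m0_top.png

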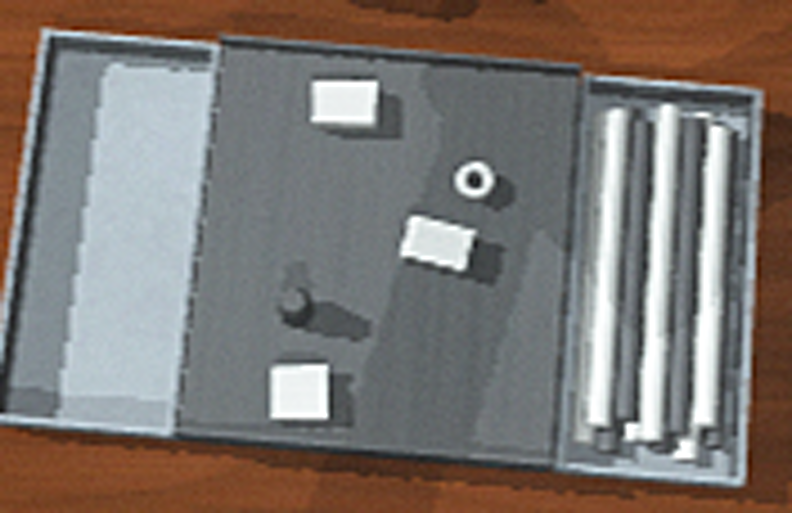

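View pics/m0_scene.png

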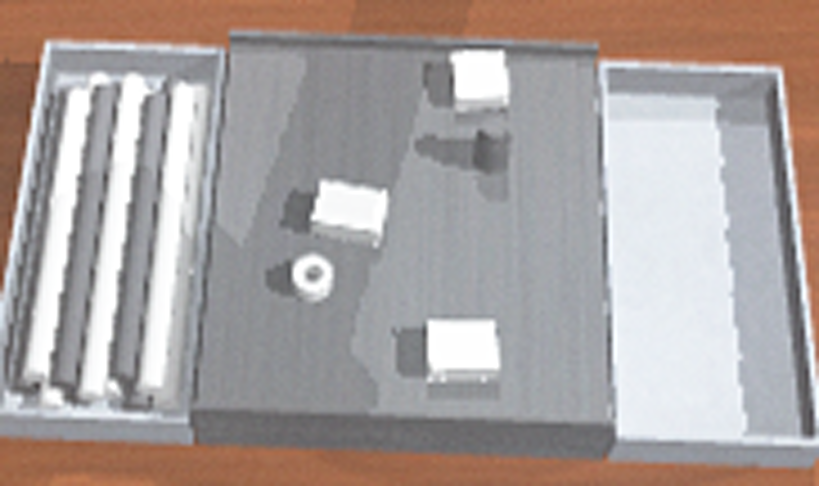

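Crops: the plate is turned about -3°. The punch base is at (298,318) in the top crop, and the ring is at (474,180). Each lane along plate y is free. The sizes match the task (28x42/30x40 long along y, 34x34 nearest). I'll start the transit, turning the tool so its x lies along plate -y.

Request:
{"fn": "drive_tool", "kwargs": {"series": [[-0.15,0.1,0,-0.09],[-0.3,0.25,0,-0.18],[-0.45,0.4,0,-0.27],[-0.6,0.55,0,-0.36],[-0.75,0.7,0,-0.45],[-0.81,0.72,0,-0.534],[-0.81,0.72,0,-0.534],[-0.81,0.72,0,-0.534]], "fingers": 0}}

```text
time_s: 1.25
tcp_pos: [0.3216, -0.4429, 0.2922]
ee_rot: [[-0.056, -0.998, -0.0], [-0.998, 0.056, 0.0], [-0.0, 0.0, -1.0]]
wrist_force: [-0.2, -0.1, -0.0]
gripper_width: 0.17
```

```bash
cat > g.py <<'E'
# usage: g.py x y z -> tool-axis shares to fingertip-target TCP
from h import *; import sys
s=telemetry.sense(); R=np.array(s['ee_rot']); p=np.array(s['tcp_pos'])
print('t',s['time_s'],'tcp',p.round(4),'xang %.2f'%np.degrees(np.arctan2(R[1,0],R[0,0])),'w',s['gripper_width'],'F',np.round(s['wrist_force'],1),'j',np.round(s['joints'],0))
a=sys.argv[1:]
for i in range(0,len(a),3): print(a[i:i+3],'shares',(R.T@(np.array(a[i:i+3],float)-p)/.12).round(3))
E
python3 g.py 0.4446 0.02 0.29; python3 - <<'E'
from h import *
c=capture('top');print('punch top',onz(c,155+298/4.5,124+318/4.5,.045)); c=capture('scene');print('punch scene base',onz(c,175+490/4.5,154+168/4.5,.045),'top',onz(c,175+489/4.5,154+135/4.5,.083))
E
```

```text
t 1.25 tcp [ 0.3216 -0.4429  0.2922] xang -93.19 w 0.17009403223176583 F [-0.2 -0.1 -0. ] j [-37.  14. -11.   0. -65.  34.]
['0.4446', '0.02', '0.29'] shares [-3.909 -0.809  0.018]
punch top [0.49536924 0.07255195 0.045     ]
punch scene base [0.50792406 0.07569351 0.045     ] top [0.50780273 0.07223006 0.083     ]
```

Request:
{"fn": "drive_tool", "kwargs": {"series": [[-0.3,-0.2,0,0],[-0.6,-0.4,0,0],[-0.9,-0.6,0,0],[-1,-0.809,0,0]]}}

```text
time_s: 1.85
tcp_pos: [0.4255, -0.3268, 0.2926]
ee_rot: [[-0.053, -0.999, 0.0], [-0.999, 0.053, 0.0], [-0.0, -0.0, -1.0]]
wrist_force: [-0.1, -0.6, 0.3]
gripper_width: 0.006
```

Request:
{"fn": "drive_tool", "kwargs": {"series": [[-0.3,0,0,0],[-0.6,0,0,0],[-0.9,0,0,0],[-1,0,0,0]]}}

```text
time_s: 2.35
tcp_pos: [0.4313, -0.2073, 0.2924]
ee_rot: [[-0.052, -0.999, 0.0], [-0.999, 0.052, -0.0], [-0.0, -0.0, -1.0]]
wrist_force: [-0.1, -0.7, 1.5]
gripper_width: 0.005
```

Request:
{"fn": "drive_tool", "kwargs": {"series": [[-0.3,0,0,0],[-0.6,0,0,0],[-0.9,0,0,0],[-1,0,0,0]]}}

```text
time_s: 2.85
tcp_pos: [0.438, -0.0877, 0.2924]
ee_rot: [[-0.052, -0.999, 0.0], [-0.999, 0.052, -0.0], [0.0, -0.0, -1.0]]
wrist_force: [0.6, -0.4, 0.6]
gripper_width: 0.004
```

Request:
{"fn": "drive_tool", "kwargs": {"series": [[-0.3,0,0.2,0],[-0.6,0,0.4,0],[-0.9,0,0.6,0],[-0.91,0,0.8,0],[-0.91,0,0.8,0],[-0.91,0,0.8,0]]}}

```text
time_s: 3.6
tcp_pos: [0.4443, 0.0201, 0.197]
ee_rot: [[-0.054, -0.999, 0.001], [-0.999, 0.054, -0.0], [-0.0, -0.001, -1.0]]
wrist_force: [-0.2, 0.1, -0.4]
gripper_width: 0.007
```

```bash
python3 g.py 0.4446 0.02 0.12 0.4521 0.154 0.12
```

```text
t 3.6 tcp [0.4443 0.0201 0.197 ] xang -93.09 w 0.006616458214688262 F [-0.2  0.1 -0.4] j [ 24.  10. -32.   0. -48. -27.]
['0.4446', '0.02', '0.12'] shares [ 0.001 -0.002  0.642]
['0.4521', '0.154', '0.12'] shares [-1.117 -0.004  0.642]
```

Request:
{"fn": "drive_tool", "kwargs": {"series": [[0,0,0.2,0],[0,0,0.4,0],[0,0,0.58,0],[0,0,0.64,0],[0,0,0.64,0]]}}

```text
time_s: 4.22
tcp_pos: [0.444, 0.0204, 0.12]
ee_rot: [[-0.053, -0.999, 0.001], [-0.999, 0.053, 0.0], [-0.0, -0.001, -1.0]]
wrist_force: [0.0, -0.5, -0.2]
gripper_width: 0.001
```

Request:
{"fn": "drive_tool", "kwargs": {"series": [[-0.08,0,0,0],[-0.18,0,0,0],[-0.28,0,0,0],[-0.38,0,0,0],[-0.48,0,0,0],[-0.58,0,0,0],[-0.67,0,0,0],[-0.75,0,0,0],[-0.8,0,0,0],[-0.8,0,0,0]]}}

```text
time_s: 5.48
tcp_pos: [0.4489, 0.1173, 0.1194]
ee_rot: [[-0.053, -0.999, 0.001], [-0.999, 0.053, 0.001], [-0.001, -0.001, -1.0]]
wrist_force: [0.7, 0.5, -0.2]
gripper_width: 0.003
```

```bash
python3 g.py 0.4521 0.154 0.12; python3 m.py m1
```

```text
t 5.475 tcp [0.4489 0.1173 0.1194] xang -93.02 w 0.003079677646792747 F [ 0.7  0.5 -0.2] j [ 35.  19. -34.  -0. -37. -38.]
['0.4521', '0.154', '0.12'] shares [-0.307 -0.011 -0.005]
top 200 px [251.8 177.4] xy 0.5450 -0.0146 size 42.0 27.1 ang 75.9 x 0.529..0.561 y -0.038..0.008
top 200 px [259.9 163.5] xy 0.5867 -0.0374 size 22.1 21.4 ang 65.3 x 0.576..0.597 y -0.049..-0.026
top 200 px [231.3 146. ] xy 0.6374 0.0479 size 39.5 28.2 ang 86.1 x 0.623..0.650 y 0.028..0.069
top crop origin 155 124
scene 200 px [277.2 230.5] xy 0.6369 0.0493 size 38.5 25.6 ang 88.9 x 0.624..0.650 y 0.030..0.068
scene 200 px [244.  214.3] xy 0.5887 -0.0365 size 21.2 20.9 ang 88.9 x 0.578..0.599 y -0.047..-0.026
scene 200 px [252.3 199.4] xy 0.5430 -0.0136 size 41.4 26.9 ang 76.0 x 0.526..0.558 y -0.036..0.007
scene crop origin 175 154
```

View pics/m1_scene.png

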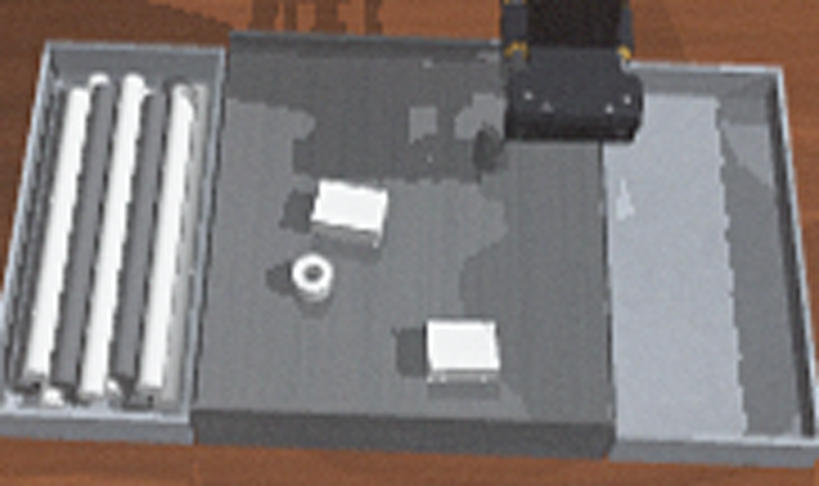

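Punch (488,150) and ring (312,277) are unmoved; offcut b is hidden under the gripper. I'll finish the sweep, rise, then go behind the middle offcut.

Request:
{"fn": "drive_tool", "kwargs": {"series": [[-0.06,0,0,0],[-0.12,0,0,0],[-0.18,0,0,0],[-0.24,0,0,0],[-0.3,0,0,0],[-0.35,0,0,0],[-0.35,0,0,0],[-0.35,0,-0.3,0],[-0.35,0,-0.7,0],[-0.35,0,-0.7,0]]}}

```text
time_s: 6.82
tcp_pos: [0.4525, 0.1594, 0.2071]
ee_rot: [[-0.053, -0.999, 0.007], [-0.999, 0.053, 0.005], [-0.005, -0.007, -1.0]]
wrist_force: [-0.2, -0.3, -0.9]
gripper_width: 0.005
```

```bash
python3 g.py 0.5422 -0.057 0.2
```

```text
t 6.825 tcp [0.4525 0.1594 0.2071] xang -93.01 w 0.005058049719401953 F [-0.2 -0.3 -0.9] j [ 39.  13. -27.   0. -50. -42.]
['0.5422', '-0.057', '0.2'] shares [ 1.762 -0.841  0.056]
```

Request:
{"fn": "drive_tool", "kwargs": {"series": [[0.25,-0.2,0,0],[0.5,-0.4,0,0],[0.75,-0.6,0,0],[1,-0.841,0,0],[1,-0.841,0,0]]}}

```text
time_s: 7.45
tcp_pos: [0.5459, 0.0313, 0.202]
ee_rot: [[-0.057, -0.998, -0.002], [-0.998, 0.057, -0.001], [0.001, 0.002, -1.0]]
wrist_force: [0.5, 0.1, -0.8]
gripper_width: 0.007
```

Request:
{"fn": "drive_tool", "kwargs": {"series": [[0.25,0,0,0],[0.5,0,0,0],[0.76,0,0,0],[0.76,0,0,0],[0.76,0,0,0]]}}

```text
time_s: 8.07
tcp_pos: [0.54, -0.0572, 0.203]
ee_rot: [[-0.053, -0.999, -0.001], [-0.999, 0.053, 0.0], [-0.0, 0.001, -1.0]]
wrist_force: [0.8, -0.0, 0.1]
gripper_width: 0.004
```

```bash
python3 g.py 0.5422 -0.057 0.12; python3 m.py m2
```

```text
t 8.075 tcp [ 0.54   -0.0572  0.203 ] xang -93.03 w 0.003751903653582923 F [ 0.8 -0.   0.1] j [ 11.  19. -18.  -0. -53. -14.]
['0.5422', '-0.057', '0.12'] shares [-0.003 -0.019  0.692]
top 200 px [201.2 219. ] xy 0.4320 0.1225 size 87.5 11.1 ang 3.1 x 0.388..0.475 y 0.115..0.130
top 200 px [249.5 177.3] xy 0.5460 -0.0103 size 33.5 26.4 ang 77.1 x 0.531..0.561 y -0.024..0.008
top 200 px [239.5 142.1] xy 0.6553 0.0177 size 85.6 124.2 ang 10.7 x 0.607..0.689 y -0.051..0.086
top 200 px [207.  139.4] xy 0.6390 0.1193 size 97.7 35.8 ang 10.8 x 0.594..0.685 y 0.096..0.142
top crop origin 155 124
scene 200 px [277.3 230.5] xy 0.6369 0.0493 size 38.3 25.6 ang 88.9 x 0.624..0.650 y 0.030..0.068
scene 200 px [243.8 214.4] xy 0.5887 -0.0365 size 21.8 17.7 ang 40.6 x 0.578..0.599 y -0.047..-0.029
scene 200 px [254.  199.7] xy 0.5434 -0.0121 size 38.1 26.9 ang 76.1 x 0.529..0.558 y -0.034..0.007
scene crop origin 175 154
```

View pics/m2_scene.png

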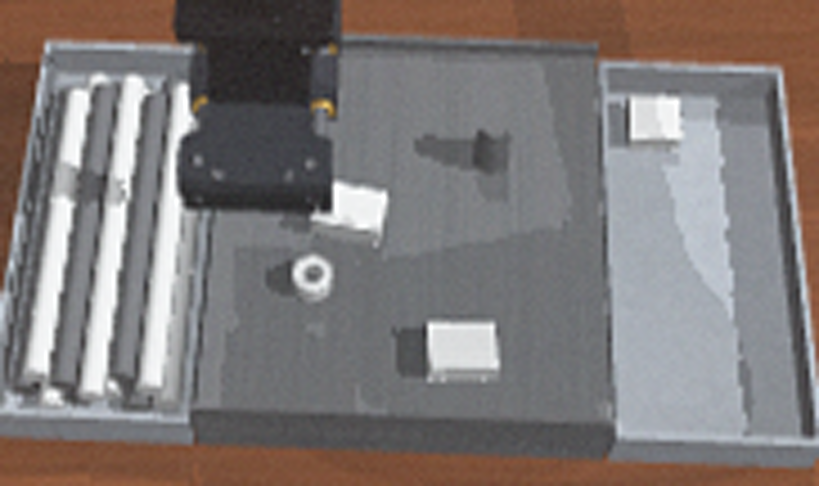

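Offcut b lies flat in the scrap tray at (655,118); everything else is in place. Next, the middle offcut.

Request:
{"fn": "drive_tool", "kwargs": {"series": [[0,-0.019,0.2,0],[0,-0.019,0.4,0],[0,-0.019,0.6,0],[0,-0.019,0.69,0],[0,-0.019,0.69,0]]}}

```text
time_s: 8.8
tcp_pos: [0.5426, -0.0574, 0.1202]
ee_rot: [[-0.052, -0.999, -0.001], [-0.999, 0.052, -0.0], [0.0, 0.001, -1.0]]
wrist_force: [0.6, 0.2, 0.9]
gripper_width: 0.009
```

Request:
{"fn": "drive_tool", "kwargs": {"series": [[-0.08,0,0,0],[-0.16,0,0,0],[-0.26,0,0,0],[-0.36,0,0,0],[-0.46,0,0,0],[-0.56,0,0,0],[-0.66,0,0,0],[-0.76,0,0,0],[-0.86,0,0,0],[-0.9,0,0,0]]}}

```text
time_s: 10.05
tcp_pos: [0.5484, 0.0508, 0.1206]
ee_rot: [[-0.052, -0.999, -0.0], [-0.999, 0.052, 0.0], [-0.0, 0.0, -1.0]]
wrist_force: [-0.6, -3.3, 1.8]
gripper_width: 0.009
```

```bash
python3 g.py 0.5540 0.157 0.12; python3 m.py m3
```

```text
t 10.05 tcp [0.5484 0.0508 0.1206] xang -92.99 w 0.008683023354732268 F [-0.6 -3.3  1.8] j [ 22.  26. -22.  -0. -42. -25.]
['0.5540', '0.157', '0.12'] shares [-0.886 -0.     0.005]
top 200 px [202.8 154.3] xy 0.6176 0.1252 size 48.7 26.1 ang 3.1 x 0.593..0.641 y 0.111..0.140
top crop origin 155 124
scene 200 px [277.3 230.5] xy 0.6369 0.0493 size 38.3 25.6 ang 88.9 x 0.624..0.650 y 0.030..0.068
scene 200 px [293.9 200. ] xy 0.5437 0.0982 size 8.1 25.7 ang 85.4 x 0.531..0.556 y 0.093..0.103
scene crop origin 175 154
```

View pics/m3_scene.png

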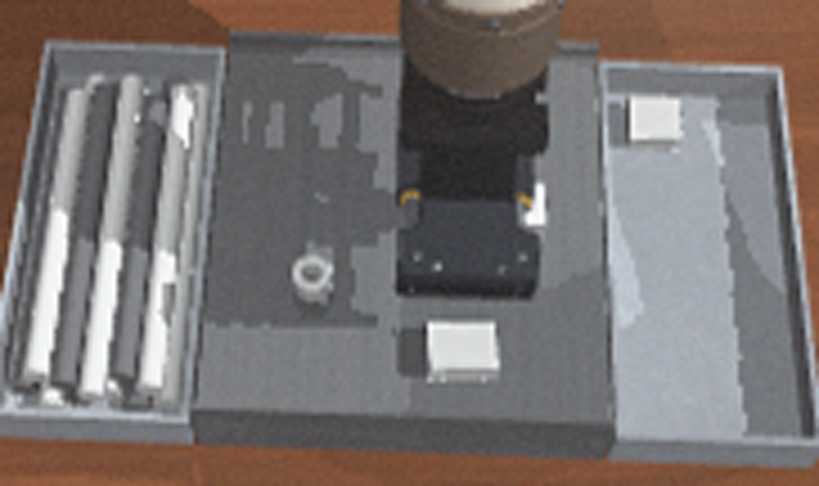

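The middle offcut runs ahead of the fingers (537,205), square and clear of the punch; the ring is untouched. I'll finish the sweep.

Request:
{"fn": "drive_tool", "kwargs": {"series": [[-0.1,0,0,0],[-0.2,0,0,0],[-0.3,0,0,0],[-0.4,0,0,0],[-0.5,0,0,0],[-0.58,0,0,0],[-0.66,0,0,0],[-0.74,0,0,0],[-0.82,0,0,0],[-0.88,0,0,0]]}}

```text
time_s: 11.4
tcp_pos: [0.5541, 0.1561, 0.1206]
ee_rot: [[-0.053, -0.999, 0.0], [-0.999, 0.053, 0.0], [-0.0, -0.0, -1.0]]
wrist_force: [0.8, -0.2, -0.2]
gripper_width: 0.011
```

Request:
{"fn": "drive_tool", "kwargs": {"series": [[0,0,0,0],[0,0,-0.3,0],[0,0,-0.6,0],[0,0,-0.7,0],[0,0,-0.7,0]]}}

```text
time_s: 12.02
tcp_pos: [0.554, 0.1553, 0.205]
ee_rot: [[-0.053, -0.999, 0.001], [-0.999, 0.053, 0.001], [-0.001, -0.001, -1.0]]
wrist_force: [0.2, -0.1, -0.8]
gripper_width: 0.006
```

```bash
python3 g.py 0.6355 0.005 0.2
```

```text
t 12.025 tcp [0.554  0.1553 0.205 ] xang -93.07 w 0.00637320021390427 F [ 0.2 -0.1 -0.8] j [ 32.  22. -14.  -0. -55. -35.]
['0.6355', '0.005', '0.2'] shares [ 1.214 -0.745  0.041]
```

Request:
{"fn": "drive_tool", "kwargs": {"series": [[0.25,-0.2,0,0],[0.5,-0.4,0,0],[0.75,-0.6,0,0],[1,-0.745,0,0],[1,-0.745,0,0]]}}

```text
time_s: 12.65
tcp_pos: [0.6367, 0.0286, 0.202]
ee_rot: [[-0.057, -0.998, -0.004], [-0.998, 0.057, -0.001], [0.001, 0.004, -1.0]]
wrist_force: [0.0, 0.2, 0.1]
gripper_width: 0.003
```

Request:
{"fn": "drive_tool", "kwargs": {"series": [[0.21,0,0,0],[0.21,0,0,0],[0.21,0,0,0]]}}

```text
time_s: 13.02
tcp_pos: [0.6351, 0.0064, 0.2039]
ee_rot: [[-0.053, -0.999, -0.001], [-0.999, 0.053, -0.0], [0.0, 0.001, -1.0]]
wrist_force: [0.1, 0.4, -0.0]
gripper_width: 0.005
```

```bash
python3 g.py 0.6350 0.005 0.12; python3 m.py m4
```

```text
t 13.025 tcp [0.6351 0.0064 0.2039] xang -93.01 w 0.005199905424140966 F [ 0.1  0.4 -0. ] j [ 15.  27.  -5.  -0. -58. -18.]
['0.6350', '0.005', '0.12'] shares [ 0.011 -0.001  0.699]
top 200 px [227.2 145. ] xy 0.6372 0.0603 size 24.5 11.7 ang 2.2 x 0.625..0.650 y 0.054..0.067
top crop origin 155 124
scene 200 px [282.6 230.7] xy 0.6372 0.0632 size 10.4 25.6 ang 88.9 x 0.624..0.650 y 0.058..0.068
scene 200 px [242.3 214.5] xy 0.5894 -0.0399 size 22.4 13.9 ang 18.9 x 0.578..0.599 y -0.047..-0.031
scene 200 px [277.4 161.8] xy 0.4210 0.0630 size 29.6 17.8 ang 89.0 x 0.412..0.430 y 0.048..0.078
scene crop origin 175 154
```

View pics/m4_scene.png

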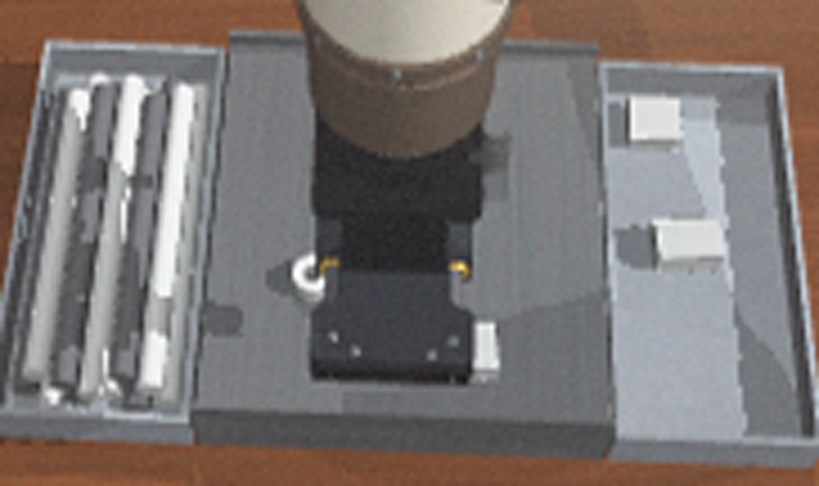

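Two offcuts lie flat in the scrap tray, at (655,118) and (688,243). The punch and ring are standing where they were. Now the last one.

Request:
{"fn": "drive_tool", "kwargs": {"series": [[0.011,0,0.2,0],[0.011,0,0.4,0],[0.011,0,0.6,0],[0.011,0,0.695,0],[0.011,0,0.695,0]]}}

```text
time_s: 13.75
tcp_pos: [0.6353, 0.0047, 0.1206]
ee_rot: [[-0.052, -0.999, -0.001], [-0.999, 0.052, -0.0], [0.001, 0.001, -1.0]]
wrist_force: [-0.1, 0.5, 0.1]
gripper_width: 0.006
```

Request:
{"fn": "drive_tool", "kwargs": {"series": [[-0.08,0,0,0],[-0.16,0,0,0],[-0.26,0,0,0],[-0.36,0,0,0],[-0.46,0,0,0],[-0.56,0,0,0],[-0.65,0,0,0],[-0.73,0,0,0],[-0.81,0,0,0],[-0.89,0,0,0]]}}

```text
time_s: 15.0
tcp_pos: [0.6412, 0.1115, 0.1213]
ee_rot: [[-0.053, -0.999, -0.0], [-0.999, 0.053, -0.0], [0.0, 0.0, -1.0]]
wrist_force: [0.0, -2.3, 1.8]
gripper_width: 0.005
```

Request:
{"fn": "drive_tool", "kwargs": {"series": [[-0.08,0,0,0],[-0.16,0,0,0],[-0.24,0,0,0],[-0.33,0,0,0],[-0.35,0,0,0],[-0.35,0,0,0],[-0.35,0,-0.3,0],[-0.35,0,-0.6,0],[-0.35,0,-0.9,0],[-0.35,0,-0.9,0]]}}

```text
time_s: 16.25
tcp_pos: [0.6449, 0.153, 0.2334]
ee_rot: [[-0.053, -0.999, 0.007], [-0.999, 0.053, 0.003], [-0.003, -0.007, -1.0]]
wrist_force: [-0.5, 1.3, 0.2]
gripper_width: 0.004
```

Request:
{"fn": "drive_tool", "kwargs": {"series": [[0.25,0.25,-0.1,0],[0.5,0.5,-0.3,0],[0.75,0.75,-0.5,0],[1,1,-0.5,0],[1,1,-0.5,0]]}}

```text
time_s: 16.88
tcp_pos: [0.5147, 0.0376, 0.2891]
ee_rot: [[-0.055, -0.998, -0.001], [-0.998, 0.055, 0.0], [-0.0, 0.001, -1.0]]
wrist_force: [0.1, 0.7, 0.4]
gripper_width: 0.003
```

Request:
{"fn": "drive_tool", "kwargs": {"series": [[0.25,0.1,0,0],[0.5,0.3,0,0],[0.75,0.4,0,0],[1,0.4,0,0],[1,0.4,0,0]]}}

```text
time_s: 17.5
tcp_pos: [0.4629, -0.0789, 0.2885]
ee_rot: [[-0.056, -0.998, -0.001], [-0.998, 0.056, -0.0], [0.0, 0.001, -1.0]]
wrist_force: [0.3, 0.5, 0.2]
gripper_width: 0.005
```

```bash
python3 g.py; python3 m.py m5; python3 - <<'E'
from h import *
c=capture('scene'); g=cv2.cvtColor(c['color'],cv2.COLOR_BGR2GRAY); m=np.zeros_like(g); m[168:246,314:344]=(g[168:246,314:344]>205)*255
for k in cv2.findContours(m,0,1)[0]:
    if cv2.contourArea(k)>20: print(cv2.boundingRect(k),[onz(c,u,v,.022)[:2].round(3).tolist() for u,v in [k[:,0].mean(0)]])
E
```

```text
t 17.5 tcp [ 0.4629 -0.0789  0.2885] xang -93.20 w 0.004622648652493941 F [0.3 0.5 0.2] j [ 10.   7. -21.  -0. -62. -13.]
top 200 px [207.4 179.2] xy 0.5080 0.1036 size 237.6 57.2 ang 3.1 x 0.388..0.627 y 0.075..0.138
top 200 px [250. 166.] xy 0.5796 -0.0147 size 128.6 142.3 ang 10.2 x 0.507..0.653 y -0.096..0.063
top crop origin 155 124
scene 200 px [244.1 214.4] xy 0.5881 -0.0362 size 21.3 19.4 ang 59.7 x 0.578..0.599 y -0.047..-0.026
scene crop origin 175 154
(315, 229, 7, 12) [[0.631, 0.161]]
(320, 202, 16, 9) [[0.545, 0.199]]
(315, 175, 12, 10) [[0.457, 0.188]]
```

View pics/m5_scene.png

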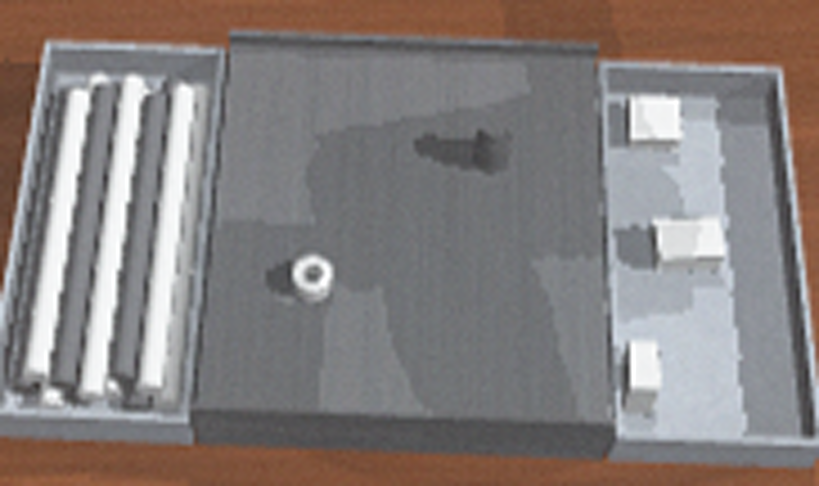

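Two lie flat; the third, at (643,375), appears to stand on end near the plate-side wall. I'll take a closer look in one combined picture.

```bash
python3 - <<'E'
from h import *
s=capture('scene'); t=capture('top'); w=capture('wrist')
R=np.array(telemetry.sense()['ee_rot']); p=np.array(telemetry.sense()['tcp_pos'])
def crop(c,x,y,w_,h_): return cv2.resize(c['color'][y:y+h_,x:x+w_],(400,300),interpolation=cv2.INTER_CUBIC)
M=np.array(w['mount']); q=np.linalg.inv(M)@np.r_[R.T@(np.array([.635,.16,.03])-p),1]
q=np.array([q[0],-q[1],-q[2]]); th=np.arctan2(np.hypot(q[0],q[1]),q[2]); f=w['fx']; u=q[:2]/np.hypot(q[0],q[1])*th*f+[w['cx'],w['cy']]
print('wrist px',u)
def proj(c,P):
    d=np.array(c['attitude']).T@(np.array(P)-c['eye']); return np.round([c['cx']-c['fx']*d[0]/d[2],c['cy']+c['fy']*d[1]/d[2]],1)
print(proj(t,[.635,.16,.03]),proj(s,[.635,.16,.03]))
a=crop(s,296,215,48,36); tx,ty=proj(t,[.635,.16,.03]).astype(int); b=crop(t,tx-24,ty-18,48,36)
ux,uy=[int(np.clip(v,lo,hi)) for v,lo,hi in((u[0],40,472),(u[1],30,354))]
c=crop(w,ux-40,uy-30,80,60); d=cv2.resize(w['color'],(400,300))
cv2.imwrite('pics/comb.png',np.vstack([np.hstack([a,b]),np.hstack([c,d])]))
E
```

```text
wrist px [158.13935051 321.93655893]
[194.6 149.2] [318.1 234.4]
```

View pics/comb.png

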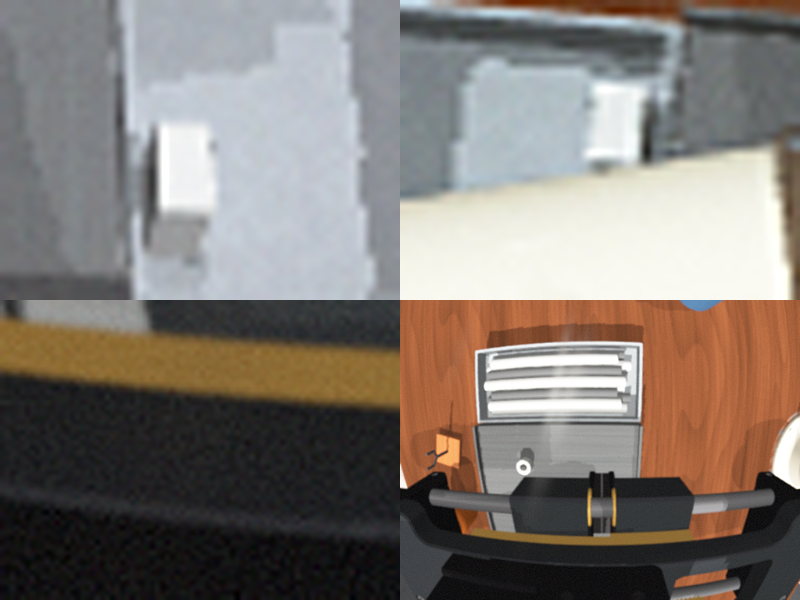

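The third offcut stands on end on the tray floor, clear of the wall. Its side spans about 5.4 px, which fits its 42 mm length, so its centre is near z = 0.025 m, below the 0.034 m limit. Its centre is at y ≈ 0.157 m, about 17 mm inside the wall. It hasn't moved between pictures, so I'll hand in.

```bash
python3 -c "
from h import *
print(order.finish_job())"
```

```text
the job is handed in; nothing more can be done
None
```

I swept all three offcuts, one at a time with closed fingers, along the plate's +y into the empty scrap tray, and handed the job in at about 17.6 s. `finish_job()` gives no verdict, so the result rests on my own checks.

- **Offcuts:** the last pictures show all three inside the scrap tray. Two lie flat. The third (far row) stands on end near the plate-side wall, with its centre at about z = 0.025 m (limit 0.034 m) and roughly 15 mm or more inside the wall. I inferred that height from its outline in the image and did not measure it directly. It looked the same in the last two scene views.
- **Punch and ring:** the ring measured within about 1 mm of its start in the scene view. I checked the punch only by eye: it is upright and in the same place in the crops.
- **Disagreement:** before the sweeps, the top and scene views differed by about 12 mm on the punch's position. I used the midpoint and kept the sweeps clear of it.
- **Arm:** wrist force was under 4 N in every reading, and the arm was lifted clear of everything before the hand-in.
- **Not re-checked:** I did not measure the jar, fork stand, hammer, brush or mug again at the end. The fingers and gripper were kept well above them.

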